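# Unpack the inking roller

### The job

Unpack the red inking roller from its canister: lift off the black dust cover first, then the orange end cap, and stand both upright on the dark blue mat. Lift out the roller and stand it upright on the bare bench, letting go of it; then take hold of it again another way and lay it gently on its side in the green cradle, centred along the cradle and resting in both V rests. Leave the ink bottle, jar and tin where they are.

Things in the scene. Friction and masses are not known exactly. Their poses are not given: they have to be found in the camera images.
- canister: Fixed round aluminium canister: 84 mm in diameter up to a shoulder 55 mm high, then a neck 62 mm in diameter up to its rim at 70 mm; bore 51 mm, inner floor 6 mm above the bench. Origin at the centre of its underside, z up. At the start the roller stands on its inner floor, the end cap sits over the roller's top, and the dust cover encloses both and rests on the shoulder.
- canister_axis (a point): Point on the canister's axis in its rim plane, 70 mm above the bench. The nested parts are loose (no threads, 2 to 3 mm of play all round) and lift straight up.
- cover_mid (a point): Black dust cover with a yellow band, 160 g: an upside-down cup 74 mm in outside diameter and 105 mm high (wall 3 mm, 101 mm deep), with a yellow round knob 24 mm in diameter and 30 mm high on top, 135 mm in all. The point is on its axis, 67.5 mm above its lower edge and below the knob's top; z is its axis, up. On the canister its lower edge is 55 mm above the bench.
- cap_mid (a point): Orange end cap, 70 g: an upside-down cup 56 mm in outside diameter and 32 mm high (wall 3 mm, 28 mm deep), with an orange round knob 20 mm in diameter and 30 mm high on top, 62 mm in all. The point is on its axis, 31 mm above its lower edge and below the knob's top; z is its axis, up. Hidden under the cover at the start, its lower edge 88 mm above the bench.
- roller_mid (a point): Red inking roller with steel-coloured ends, about 350 g: a plain cylinder 44 mm in diameter, 110 mm long, with flat ends; it stands by itself. The point is its centre; z is its axis (up while it stands). In the canister its top is 116 mm above the bench, 46 mm above the rim, and can be gripped from above once cover and cap are off.
- mat: Fixed dark blue rubber mat, 220 mm along its x, 130 mm along its y, 3 mm thick. Origin at the centre of its underside. Cover and cap are to stand on it, side by side along its x, with their centres well inside its edge.
- cradle: Fixed green cradle: base plate 110 mm (x) by 80 mm (y) by 8 mm, with two V rests 12 mm wide at x = -38 and +38 mm. Their faces slope at 45 degrees, meet 20 mm above the bench and rise to 44 mm; 52 mm wide overall; open between them down to the base plate. Origin at the centre of its underside; the laid roller's axis runs along the cradle's x, either way round, 51 mm above the origin.
- ink_bottle_mid (a point): Yellow ink bottle, a loose bystander, 48 mm in diameter, 135 mm high, standing on the bench beyond the mat; the point is half-way up.
- ink_jar_mid (a point): Red ink jar with a brass-coloured lid, a loose bystander, 54 mm in diameter, 62 mm high, standing on the bench beyond the mat; the point is half-way up.
- ink_tin_mid (a point): Blue-and-steel ink tin, a loose bystander, 84 mm in diameter, 90 mm high, standing on the bench beyond the mat; the point is half-way up.
Not all that is in view belongs to the job. Of the things like the cradle, leave any that is brown, purple or yellow; of the rest the smaller one is meant.

How it is judged:
On the way, in this order (a step that is already met when the one before it is completed fails the run):
1. the dust cover stands upright on the mat, let go, while the cap is still on the roller in the canister (x of cover_mid in the frame of mat between -0.105 and 0.105 m and y of cover_mid in the frame of mat between -0.06 and 0.06 m and z of cover_mid in the frame of mat between 0.0675 and 0.0765 m and angle between cover_mid's own z axis and vertical below 0.12 rad and linear speed of cover below 0.03 m/s and contact force between the fingers and cover below 0.3 N and horizontal distance between cap_mid and canister_axis below 0.02 m), for 0.2 s.
2. the end cap stands upright on the mat, let go, while the roller is still in the canister (x of cap_mid in the frame of mat between -0.105 and 0.105 m and y of cap_mid in the frame of mat between -0.06 and 0.06 m and z of cap_mid in the frame of mat between 0.031 and 0.04 m and angle between cap_mid's own z axis and vertical below 0.12 rad and linear speed of cap below 0.03 m/s and contact force between the fingers and cap below 0.3 N and horizontal distance between roller_mid and canister_axis below 0.02 m), for 0.2 s.
3. the roller stands upright on the bench away from the canister, let go (height (world z) of roller_mid between 0.05 and 0.057 m and angle between roller_mid's own z axis and vertical below 0.1 rad and horizontal distance between roller_mid and canister_axis above 0.08 m and contact force between the fingers and roller below 0.3 N and linear speed of roller below 0.03 m/s), for 0.2 s.
At the end, for the whole second after the job is handed in: Roller released and at rest in both V rests: axis within 0.1 rad of the cradle's, centre within 20 mm lengthways, 6 mm sideways and 6 mm in height. Cover and cap upright (0.12 rad), open side down, released and at rest with their centres over the mat (105 mm along, 60 mm across) (x of roller_mid in the frame of cradle between -0.02 and 0.02 m and y of roller_mid in the frame of cradle between -0.006 and 0.006 m and z of roller_mid in the frame of cradle between 0.045 and 0.057 m and angle between the z axis of roller_mid and the x axis of cradle, either way round below 0.1 rad and linear speed of each of roller, cover, cap below 0.03 m/s and contact force between the fingers and roller below 0.3 N and x of cover_mid in the frame of mat between -0.105 and 0.105 m and y of cover_mid in the frame of mat between -0.06 and 0.06 m and z of cover_mid in the frame of mat between 0.0675 and 0.0765 m and angle between each of cover_mid, cap_mid's own z axis and vertical below 0.12 rad and contact force between the fingers and cover below 0.3 N and x of cap_mid in the frame of mat between -0.105 and 0.105 m and y of cap_mid in the frame of mat between -0.06 and 0.06 m and z of cap_mid in the frame of mat between 0.031 and 0.04 m and contact force between the fingers and cap below 0.3 N); the robot touches nothing.
It fails at once if the yellow ink bottle is shifted by more than 30 mm or knocked over (distance of ink_bottle_mid from where it was at the start of the episode above 0.03 m or angle between ink_bottle_mid's own z axis and vertical above 0.4 rad).
It fails at once if the red ink jar is shifted by more than 30 mm or knocked over (distance of ink_jar_mid from where it was at the start of the episode above 0.03 m or angle between ink_jar_mid's own z axis and vertical above 0.4 rad).
It fails at once if the blue ink tin is shifted by more than 30 mm or knocked over (distance of ink_tin_mid from where it was at the start of the episode above 0.03 m or angle between ink_tin_mid's own z axis and vertical above 0.4 rad).
It fails at once if the roller is let fall into the cradle from more than about 20 mm (over 0.6 m/s there while not held) (horizontal distance between roller_mid and cradle below 0.06 m and contact force between the fingers and roller below 0.3 N and linear speed of roller above 0.6 m/s).
It also fails if it takes over 72 s, if anything falls off the work surface, if the arm or the gripper's body presses on something with over 40 N, if the wrist force passes 120 N, or if a joint passes its speed limit or range.

### The arm

A 7-joint arm with a two-finger parallel gripper is mounted at the origin on the work surface. World frame = base frame: x ahead of the robot, y to its left, z up, the work surface at z = 0. Lengths are in m, angles in rad, forces in N, time in s.
With the tool pointing down it reaches from about 0.425 to 0.875 m from the base axis. Payload 4.7 kg.
Tool frame: the origin (TCP) lies at the very end of the fingers, on their centre line; the grasp point (between the pads) lies 19 mm behind it; z points along the fingers, y is the line along which they close (so a half turn about z gives the same grasp; the last joint's range is limited). The gripper opens to 87 mm and grips with 3 to 60 N. Pads are 19 mm wide; open, the fingers measure 117 mm over their backs; the gripper's body (75 mm by 190 mm) begins 51 mm behind the grasp point.
Start: joints at [-1.244, 0.321, -0.07, 1.45, 0.023, 1.371, -0.057], TCP at [0.2, 0.618, 0.223] pointing down, gripper open.
Joint ranges: [-2.86, 2.86], [-0.3, 2.09], [-1.38, 1.24], [0.06, 2.45], [-1.56, 4.7], [0.09, 2.05], [-2.69, 2.69]. Speed limits (rad/s): [2.57, 2.57, 3.14, 3.14, 3.14, 3.14, 3.14].

### API

Orientations are given as a rotation vector (axis times angle).
In Python, from bench import ctrl, imaging, ticket gives the robot as it stands.
- The arm moves only by the tool jog_arm, never from a script. Its argument "rows" is text: rows parted by semicolons, each of 7 numbers parted by spaces: the shift along the tool's x, y, z in cm, then the turn, a rotation vector about the tool's x, y, z in rad, then the closure, from -1 (fully open) to 1 (shut), so that 0 is half open. A call has 1 to 5 rows; each row shifts and turns the commanded pose from where the row before left it, along the tool's axes as they then stand; what a row does not reach is not made up. A row lasts 1/8 s, in which the tool goes at most 62.5 mm and 10.7 degrees, less where a joint would pass 70% of its speed; a pose out of reach is approached as far as the arm can. A call with a gripper value outside its range is refused whole. The fingers move at their own pace and stop on an object; "force" is the grip in N (left out, the last holds). Time passes only in rows, so rows that do not move let the fingers close. It gives the time, the measured TCP pose, the force, the opening and the grip force at its end, in the units of the state.
- ctrl.get_state(): the state, without advancing time (a new reading comes with each control period).
- imaging.get_image(name): name is "side" or "top"; returns a dict with "img" (400x640x3 uint8, blue, green, red), "vertical_fov" (degrees; the focal length in pixels is half the picture's height over the tangent of half this angle, whatever the lens; pixels are square), "cx", "cy" (the principal point, pixels), "origin" and "orientation" of the camera in the world. Camera axes: x right, y down, z forward; pixel columns grow to the right and rows downward; lengths in m; the calibration is good to about 2 mm. A picture is of the moment at which its call begins. There is no depth.
- ticket.close_job(): hands the job in; it is judged then, once.
The state is a dict: "time": time; "joint_positions": joint angles; "qd": joint speeds; "joint_torque": joint torques, N m; "position": TCP position; "tool_rot": TCP orientation; "ft_force": force on the tool from outside, world axes, zero at the start; "torque": the same for the moment, N m; "grip_width": opening from 0.0 (shut) to 1.0 (fully open); "grip_force": force on a finger pad.
Only numpy, scipy, OpenCV 4.12 (cv2) and the standard library are available. Lean on these libraries where they do the work, as an engineer would, in place of code of your own. Each camera call takes 0.05 s, during which the arm holds its last target. There are 200 camera calls.

## Working session

There is one attempt and no reset: what is moved stays moved. The work goes in short steps, Python scripts to look and compute and a tool call to move; the robot and the scene stay as the last step left them, time stands still between calls to the robot, and variables do not carry over. Pictures are saved under pics/ and viewed, at most 10 in all, crops included, and the job is handed in when it is done.

Besides the shell and the picture viewer there is one more tool, called after "Request:" by a JSON object that holds its "name" and its "arguments". jog_arm: Moves the arm, as the interface text tells. Its arguments: {"type":"object","properties":{"rows":{"type":"string"},"force":{"type":"number"}},"required":["rows"]}

```bash
ls; mkdir -p pics; python3 - <<'E'
from bench import ctrl, imaging
import cv2,pickle
print(ctrl.get_state())
for n in("top","side"):
    d=imaging.get_image(n); cv2.imwrite(f"pics/{n}0.png",d["img"]); print({k:v for k,v in d.items() if k!="img"})
    pickle.dump(d,open(f"{n}.pkl","wb"))
E
```

```text
pics
{'time': 0.0, 'joint_positions': array([-1.24390442,  0.32182438, -0.07013039,  1.45164388,  0.02261851,
        1.37078576, -0.05691877]), 'qd': array([ 1.40360051e-03,  1.46653807e-03, -1.02788052e-03, -8.05235980e-04,
       -5.87667910e-05, -6.95156521e-04, -6.36114597e-04]), 'joint_torque': array([-1.10309054e-03, -4.91293752e+01, -4.04074648e-01, -3.12528706e+01,
       -6.37110136e-02,  4.33849054e-02,  1.86308657e-04]), 'position': array([0.19987681, 0.61794196, 0.2214766 ]), 'tool_rot': array([-4.89211445e-01, -3.10307232e+00,  2.92682034e-03]), 'ft_force': array([-0.8203369 ,  0.04798992, -0.0834517 ]), 'torque': array([-0.01217925,  0.02142712, -0.03543098]), 'grip_force': 0.0, 'grip_width': 0.9998786789376571}
{'vertical_fov': 51.15154322405901, 'cx': 317.4420104972347, 'cy': 198.7490418275481, 'origin': array([0.38274834, 0.05244493, 1.10369233]), 'orientation': array([-2.11904574,  2.17284298, -0.15177986])}
{'vertical_fov': 54.71447060499923, 'cx': 319.93383233579556, 'cy': 205.1672180503738, 'origin': array([0.4283195 , 0.77549094, 0.83943542]), 'orientation': array([-0.26580947,  2.85569224, -1.14179019])}
```

View pics/top0.png

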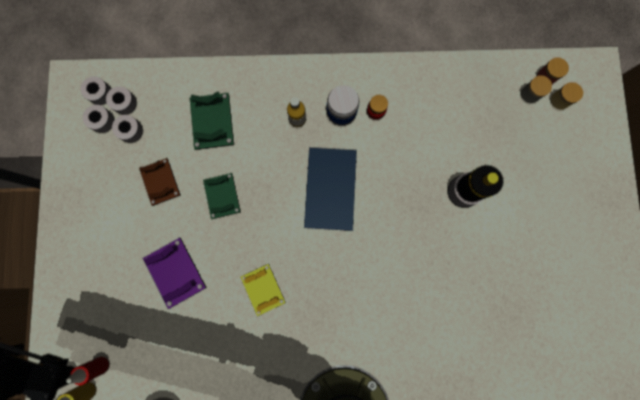

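View pics/side0.png

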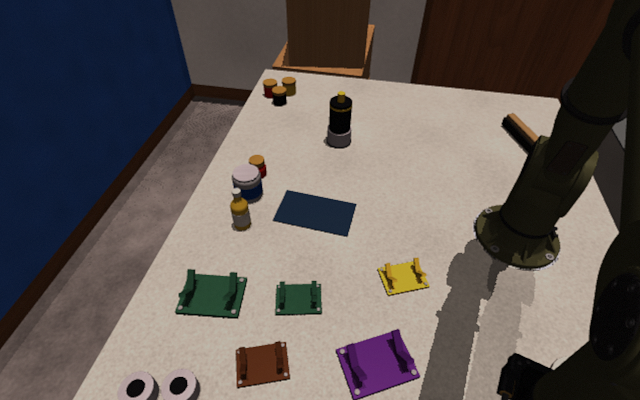

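The top view shows the canister and cover near (480,185), the mat at (330,188), the small green cradle at (222,195) and the large green one at (211,120). The bystanders run along (297–377,105). The side view shows the canister at (340,120), the mat at (315,212) and the small green cradle at (299,298). I'll enlarge the parts that matter.

```bash
cat > h.py <<'E'
import numpy as np, cv2
from scipy.spatial.transform import Rotation as R
def proj_ray(d,u,v):
    f=200/np.tan(np.radians(d["vertical_fov"])/2)
    r=R.from_rotvec(d["orientation"]).apply([(u-d["cx"])/f,(v-d["cy"])/f,1]); return np.array(d["origin"]),r
def at_z(d,u,v,z):
    o,r=proj_ray(d,u,v); return o+r*(z-o[2])/r[2]
def proj(d,p):
    f=200/np.tan(np.radians(d["vertical_fov"])/2)
    q=R.from_rotvec(d["orientation"]).inv().apply(np.array(p)-d["origin"]); return np.c_[d["cx"]+f*q[...,0]/q[...,2],d["cy"]+f*q[...,1]/q[...,2]]
E
python3 - <<'E'
import pickle,cv2,numpy as np
t=pickle.load(open("top.pkl","rb"))["img"];s=pickle.load(open("side.pkl","rb"))["img"]
def c(im,x,y,w,h,k):
    o=cv2.resize(im[y:y+h,x:x+w],None,fx=k,fy=k,interpolation=cv2.INTER_CUBIC)
    return np.clip(o*1.6,0,255).astype('uint8')
# left: top cradle 60x60 x5; mat 70x100 x 3 ; canister
A=np.hstack([c(t,190,165,66,60,6),c(t,440,150,66,60,6)])
B=np.hstack([c(s,265,270,66,50,6),c(s,307,85,66,75,4)[:300],np.zeros((300,132,3),'uint8')])
cv2.imwrite("pics/c1.png",np.vstack([A[:300],B[:300]]))
B=np.hstack([c(t,290,90,110,150,4),c(s,220,140,150,150,2)])if 0 else c(t,285,90,110,150,4)
cv2.imwrite("pics/c2.png",B)
E
```

```text
(no output)
```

View pics/c1.png

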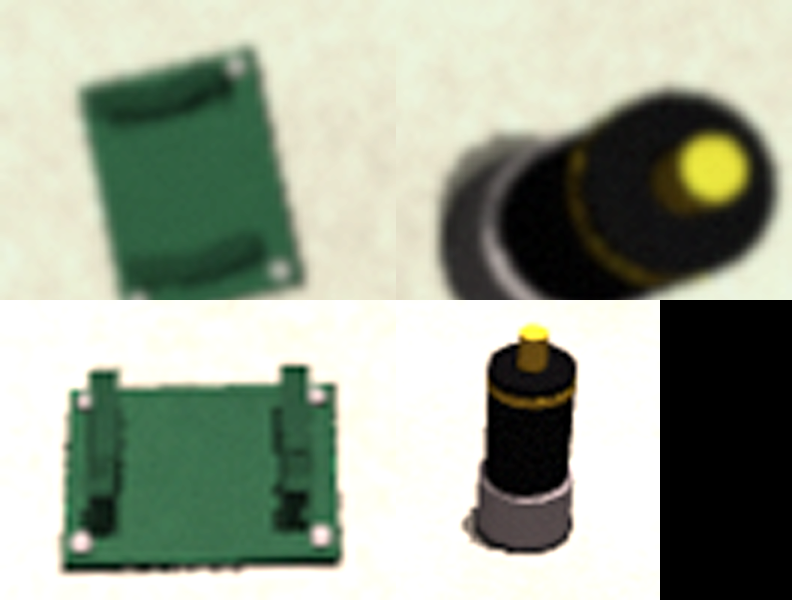

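View pics/c2.png

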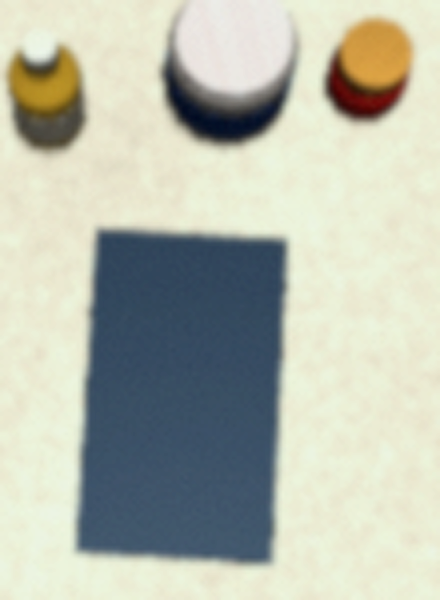

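In the first crop, the cradle plate corners show in both views. The knob top is at about (493,178) in the top view and (341.5,93) in the side view. In the second crop, the mat corners are at (309.5,147.8), (356.5,150), (352.5,230) and (304.5,227.8).

```bash
python3 - <<'E'
import pickle,numpy as np
from h import *
t=pickle.load(open("top.pkl","rb"));s=pickle.load(open("side.pkl","rb"))
np.set_printoptions(precision=4,suppress=True)
print("knob",at_z(t,493,178,.19),at_z(s,341.5,93,.19))
o1,r1=proj_ray(t,493,178);o2,r2=proj_ray(s,341.5,93)
k=np.linalg.lstsq(np.c_[r1,-r2],o2-o1,rcond=None)[0];print("tri",o1+k[0]*r1,o2+k[1]*r2)
M=np.array([at_z(t,285+a/4,90+b/4,.003) for a,b in((98,231),(286,240),(270,561),(78,551))]);print("mat",M,M.mean(0),np.linalg.norm(np.roll(M,-1,0)-M,axis=1))
C=np.array([at_z(t,190+a/6,165+b/6,.008) for a,b in((80,92),(253,47),(303,285))]);print("cr",C,(C[0]+C[2])/2,np.linalg.norm(np.diff(C,axis=0),axis=1))
C=np.array([at_z(s,265+a/6,270+b/6,.008) for a,b in((70,90),(335,85),(341,258),(63,263))]);print("crs",C,C.mean(0),np.linalg.norm(np.roll(C,-1,0)-C,axis=1))
# side canister base/cover
for n,a,b,z in(("tin",230,45,.09),("bottle",40,48,.135),("jar",376,53,.062)): print(n,at_z(t,285+a/4,90+b/4,z))
E
```

```text
knob [ 0.5512 -0.3383  0.19  ] [ 0.5516 -0.3334  0.19  ]
tri [ 0.552 -0.34   0.186] [ 0.5524 -0.34    0.1861]
mat [[ 0.6817  0.0708  0.003 ]
 [ 0.6721 -0.0562  0.003 ]
 [ 0.4555 -0.0374  0.003 ]
 [ 0.4652  0.0888  0.003 ]] [0.5686 0.0165 0.003 ] [0.1274 0.2174 0.1265 0.2172]
cr [[0.5982 0.356  0.008 ]
 [0.6166 0.2791 0.008 ]
 [0.5093 0.2566 0.008 ]] [0.5538 0.3063 0.008 ] [0.0791 0.1096]
crs [[0.6155 0.2855 0.008 ]
 [0.5085 0.2626 0.008 ]
 [0.4923 0.339  0.008 ]
 [0.5983 0.3613 0.008 ]] [0.5536 0.3121 0.008 ] [0.1094 0.0781 0.1084 0.0777]
tin [ 0.7771 -0.017   0.09  ]
bottle [0.7607 0.1012 0.135 ]
jar [ 0.7801 -0.1137  0.062 ]
```

Request:
{"name": "jog_arm", "arguments": {"rows": "0 0 -3 0 0 -0.157 -1; 0 0 -3 0 0 -0.157 -1; -2.86 -4.54 0 0 0 0 -1; -2.86 -4.54 0 0 0 0 -1; -2.86 -4.54 0 0 0 0 -1"}}

```text
time: 0.72
position: [0.2867, 0.4807, 0.2821]
tool_rot: [0.002, -3.141, 0.001]
ft_force: [1.2, 0.1, 0.4]
grip_width: 0.999
grip_force: 0.0
```

Request:
{"name": "jog_arm", "arguments": {"rows": "-2.86 -4.54 0 0 0 0 -1; -2.86 -4.54 0 0 0 0 -1; -2.86 -4.54 0 0 0 0 -1; -2.86 -4.54 0 0 0 0 -1; -1.9 -5 0 0 0 0 -1"}}

```text
time: 1.35
position: [0.4205, 0.2491, 0.2821]
tool_rot: [0.001, -3.141, 0.001]
ft_force: [1.1, 1.0, 0.4]
grip_width: 1.001
grip_force: 0.0
```

```bash
cat > st.py <<'E'
from bench import ctrl
import json,numpy as np
np.set_printoptions(precision=4,suppress=True)
s=ctrl.get_state()
open("log.jsonl","a").write(json.dumps({k:np.asarray(s[k]).tolist() for k in("joint_positions","position","tool_rot")})+"\n")
print(s["time"],s["position"],s["tool_rot"],s["joint_positions"],s["grip_width"],s["grip_force"],s["ft_force"])
E
python3 st.py
```

```text
1.35 [0.4205 0.2491 0.2821] [ 0.0012 -3.1414  0.0005] [-0.7898 -0.0522  0.1931  1.7505  0.0103  1.4426  0.9733] 1.0014184189495328 0.0 [1.0931 0.967  0.3654]
```

Request:
{"name": "jog_arm", "arguments": {"rows": "-1.31 -5.85 0 0 0 0 -1; -1.31 -5.85 0 0 0 0 -1; -1.31 -5.85 0 0 0 0 -1; -1.31 -5.85 0 0 0 0 -1; -1.31 -5.85 0 0 0 0 -1"}}

```text
time: 1.98
position: [0.4855, -0.0434, 0.2824]
tool_rot: [-0.002, 3.141, 0.001]
ft_force: [0.6, 0.5, -0.4]
grip_width: 0.998
grip_force: 0.0
```

Request:
{"name": "jog_arm", "arguments": {"rows": "-1.31 -5.85 0 0 0 0 -1; -1.31 -5.85 0 0 0 0 -1; -1.31 -5.85 0 0 0 0 -1; -1.31 -5.85 0 0 0 0 -1; -1.31 -5.85 0 0 0 0 -1"}}

```text
time: 2.6
position: [0.552, -0.3351, 0.2822]
tool_rot: [-0.004, 3.142, 0.001]
ft_force: [1.2, 1.2, 0.4]
grip_width: 1.002
grip_force: 0.0
```

Request:
{"name": "jog_arm", "arguments": {"rows": "0 0 3 0 0 0 -1; 0 0 3 0 0 0 -1;0 0 0 0 0 0 -1"}}

```text
time: 2.98
position: [0.55, -0.3327, 0.2196]
tool_rot: [0.002, -3.136, -0.004]
ft_force: [0.2, 0.7, 1.1]
grip_width: 0.999
grip_force: 0.0
```

```bash
python3 st.py; python3 - <<'E'
from bench import imaging
import cv2,numpy as np
from h import *
from bench import ctrl
p=ctrl.get_state()["position"]
im=[]
for n,(x,y,w,h) in(("top",(430,110,110,120)),("side",(285,40,110,120))):
    d=imaging.get_image(n); print(n,proj(d,np.array([p,[.5515,-.336,.19],[.5515,-.336,.0]])))
    im.append(np.clip(cv2.resize(d["img"][y:y+h,x:x+w],None,fx=3.6,fy=3.6,interpolation=2)*1.6,0,255).astype('uint8'))
cv2.imwrite("pics/c3.png",np.hstack(im))
E
```

```text
2.975 [ 0.55   -0.3327  0.2196] [ 0.0016 -3.1364 -0.0041] [-0.108   0.386   0.803   1.4943 -0.2781  1.3853  2.2828] 0.9991340934578115 0.0 [0.1836 0.7095 1.1289]
top [[496.12270849 175.98047598]
 [491.95017587 177.91477733]
 [462.82860517 191.57707924]]
side [[342.48560897  84.69805228]
 [341.66173825  92.5841002 ]
 [338.78848087 140.55115252]]
```

View pics/c3.png

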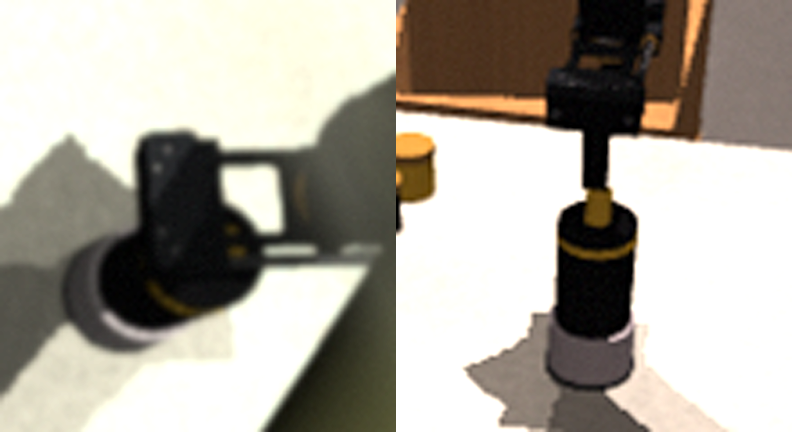

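The fingers straddle the yellow knob. In the side view the knob is at about (341,100) and the finger at about (340.5,92). Next I descend and grip.

Request:
{"name": "jog_arm", "arguments": {"rows": "0 -0.3 2.7 0 0 0 -1; 0 0 2.7 0 0 0 -1; 0 0 0 0 0 0 -1; 0 0 0 0 0 0 1; 0 0 0 0 0 0 1", "force": 15}}

```text
time: 3.7
position: [0.5523, -0.3375, 0.1705]
tool_rot: [-0.002, 3.139, -0.002]
ft_force: [-0.3, 0.7, -0.6]
grip_width: 0.852
grip_force: 0.0
```

Request:
{"name": "jog_arm", "arguments": {"rows": "0 0 0 0 0 0 1; 0 0 0 0 0 0 1; 0 0 0 0 0 0 1;0 0 0 0 0 0 1"}}

```text
time: 4.2
position: [0.5514, -0.3369, 0.1685]
tool_rot: [0.002, -3.142, -0.0]
ft_force: [0.6, 0.5, 0.0]
grip_width: 0.403
grip_force: 0.0
```

```bash
python3 st.py
```

```text
4.2 [ 0.5514 -0.3369  0.1685] [ 0.002  -3.1416 -0.0001] [-0.0938  0.4224  0.7881  1.5575 -0.3073  1.2903  2.3081] 0.4029924662862116 0.0 [0.5934 0.519  0.0352]
```

Request:
{"name": "jog_arm", "arguments": {"rows": "0 0 0.4 0 0 0 0; 0 0 0 0 0 0 1; 0 0 0 0 0 0 1;0 0 0 0 0 0 1;0 0 0 0 0 0 1"}}

```text
time: 4.82
position: [0.5514, -0.3368, 0.1645]
tool_rot: [-0.002, 3.142, 0.0]
ft_force: [0.2, 0.3, 0.8]
grip_width: 0.27
grip_force: 15.0
```

```bash
python3 st.py
```

```text
4.825 [ 0.5514 -0.3368  0.1645] [-0.002   3.1415  0.0003] [-0.0929  0.4253  0.7867  1.5622 -0.3098  1.2834  2.3097] 0.2700272868662573 14.998910331632942 [0.2062 0.2713 0.7849]
```

Request:
{"name": "jog_arm", "arguments": {"rows": "0 0 -2 0 0 0 1; 0 0 -2.5 0 0 0 1; 0 0 -2.5 0 0 0 1;0 0 -2.5 0 0 0 1;0 0 -2.5 0 0 0 1"}}

```text
time: 5.45
position: [0.5513, -0.3372, 0.2868]
tool_rot: [-0.002, 3.14, -0.001]
ft_force: [0.5, 0.3, -1.7]
grip_width: 0.269
grip_force: 15.0
```

Request:
{"name": "jog_arm", "arguments": {"rows": "-0.6 3 0 0 0 0 1; -1.05 5.3 0 0 0 0 1; -1.05 5.3 0 0 0 0 1; -1.05 5.3 0 0 0 0 1; -1.05 5.3 0 0 0 0 1"}}

```text
time: 6.08
position: [0.5994, -0.0935, 0.2861]
tool_rot: [-0.001, 3.14, 0.0]
ft_force: [1.0, -0.6, -2.1]
grip_width: 0.271
grip_force: 15.0
```

Request:
{"name": "jog_arm", "arguments": {"rows": "-1.05 5.3 0 0 0 0 1; -1.05 5.3 0 0 0 0 1; 0 0 0 0 0 0 1; 0 0 2 0 0 0 1; 0 0 4 0 0 0 1"}}

```text
time: 6.7
position: [0.6216, 0.0098, 0.227]
tool_rot: [-0.0, 3.136, -0.0]
ft_force: [0.4, 1.0, -2.6]
grip_width: 0.271
grip_force: 15.0
```

```bash
python3 st.py
```

```text
6.7 [0.6216 0.0098 0.227 ] [-0.0001  3.1361 -0.0001] [-0.6013  0.2907  0.6692  1.5475 -0.183   1.3614  1.6555] 0.2712754259366276 14.999166475608945 [ 0.4397  0.9512 -2.5713]
```

Request:
{"name": "jog_arm", "arguments": {"rows": "0 0 4 0 0 0 1; 0 0 3.8 0 0 0 1; 0 0 2 0 0 0 1; 0 0 1 0 0 0 1; 0 0 0.4 0 0 0 1"}}

```text
time: 7.32
position: [0.6207, 0.0109, 0.1133]
tool_rot: [-0.002, 3.14, 0.0]
ft_force: [0.9, -0.0, -0.8]
grip_width: 0.271
grip_force: 15.0
```

Request:
{"name": "jog_arm", "arguments": {"rows": "0 0 0 0 0 0 1; 0 0 0.2 0 0 0 1; 0 0 0 0 0 0 1"}}

```text
time: 7.7
position: [0.6213, 0.0114, 0.1124]
tool_rot: [-0.002, 3.138, 0.001]
ft_force: [-0.7, -0.2, 4.2]
grip_width: 0.269
grip_force: 15.0
```

```bash
python3 st.py
```

```text
7.7 [0.6213 0.0114 0.1124] [-0.0022  3.1385  0.0013] [-0.5767  0.3802  0.64    1.6831 -0.2455  1.1565  1.7003] 0.2686152373283881 15.001738504506648 [-0.66   -0.1522  4.1507]
```

Request:
{"name": "jog_arm", "arguments": {"rows": "0 0 0 0 0 0 0; 0 0 0 0 0 0 0; 0 0 0 0 0 0 0; 0 0 -1.5 0 0 0 0; 0 0 -4.7 0 0 0 0"}}

```text
time: 8.32
position: [0.6182, 0.0113, 0.1715]
tool_rot: [0.002, -3.137, 0.001]
ft_force: [0.1, 1.2, -0.2]
grip_width: 0.498
grip_force: 0.0
```

```bash
python3 st.py; python3 - <<'E'
from bench import imaging
import cv2,numpy as np
im=[]
for n,(x,y,w,h) in(("top",(280,90,240,150)),("side",(230,70,160,200))):
    d=imaging.get_image(n)
    im.append(np.clip(cv2.resize(d["img"][y:y+h,x:x+w],None,fx=2,fy=2,interpolation=2)*1.6,0,255).astype('uint8'))
im[0]=cv2.copyMakeBorder(im[0],0,100,0,0,cv2.BORDER_CONSTANT)
cv2.imwrite("pics/c4.png",np.hstack(im))
E
```

```text
8.325 [0.6182 0.0113 0.1715] [ 0.0019 -3.1365  0.0015] [-0.5945  0.328   0.6579  1.6195 -0.2065  1.2703  1.672 ] 0.4977264101685318 0.0 [ 0.0568  1.2014 -0.1604]
```

View pics/c4.png

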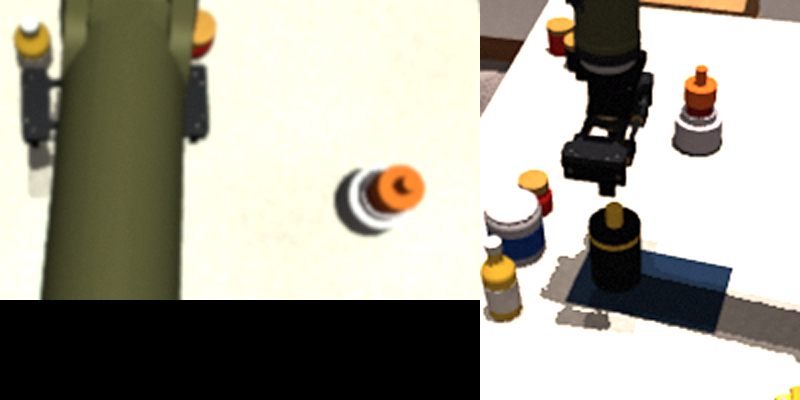

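The cover stands upright on the far half of the mat, and the orange cap is still on the canister (knob at about (482,181) in the top view). Next is the cap.

Request:
{"name": "jog_arm", "arguments": {"rows": "0.6 -3 -1.5 0 0 0 0; 1.05 -5.3 0 0 0 0 0; 1.05 -5.3 0 0 0 0 0; 1.05 -5.3 0 0 0 0 0; 1.05 -5.3 0 0 0 0 0"}}

```text
time: 9.05
position: [0.5721, -0.2325, 0.1884]
tool_rot: [-0.002, 3.14, 0.0]
ft_force: [0.5, 0.0, -0.5]
grip_width: 0.504
grip_force: 0.0
```

Request:
{"name": "jog_arm", "arguments": {"rows": "1.05 -5.3 0 0 0 0 0; 1.05 -5.3 0 0 0 0 0; 0 0 0 0 0 0 0; 0 0 3 0 0 0 0; 0 0 2.8 0 0 0 0"}}

```text
time: 9.68
position: [0.5523, -0.3359, 0.1294]
tool_rot: [-0.004, 3.14, 0.001]
ft_force: [0.2, -0.0, -0.1]
grip_width: 0.502
grip_force: 0.0
```

```bash
python3 st.py; python3 - <<'E'
import pickle
from h import *
t=pickle.load(open("top.pkl","rb")); print(at_z(t,482,181.5,.15))
E
```

```text
9.675 [ 0.5523 -0.3359  0.1294] [-0.0035  3.1402  0.001 ] [-0.0812  0.4528  0.7681  1.601  -0.3309  1.2215  2.3238] 0.5022996787254154 0.0 [ 0.1834 -0.0055 -0.083 ]
[ 0.55104055 -0.32929319  0.15      ]
```

Request:
{"name": "jog_arm", "arguments": {"rows": "0 0 0.2 0 0 0 1; 0 0 0 0 0 0 1; 0 0 0 0 0 0 1; 0 0 0 0 0 0 1; 0 0 0 0 0 0 1"}}

```text
time: 10.3
position: [0.5524, -0.337, 0.1291]
tool_rot: [-0.002, 3.139, -0.0]
ft_force: [0.6, 1.5, 6.1]
grip_width: 0.222
grip_force: 15.0
```

```bash
python3 st.py
```

```text
10.3 [ 0.5524 -0.337   0.1291] [-0.0025  3.1391 -0.0004] [-0.0802  0.4536  0.7687  1.6009 -0.3318  1.2198  2.325 ] 0.22239315593395284 15.004687160253525 [0.6072 1.4746 6.0748]
```

Request:
{"name": "jog_arm", "arguments": {"rows": "0 0 -1 0 0 0 1; 0 0 -2 0 0 0 1; 0 0 -2.5 0 0 0 1; 0 0 -2.7 0 0 0 1; 0 0 0 0 0 0 1"}}

```text
time: 10.92
position: [0.5525, -0.3383, 0.213]
tool_rot: [-0.001, 3.137, -0.004]
ft_force: [0.3, 0.3, -1.7]
grip_width: 0.224
grip_force: 15.0
```

Request:
{"name": "jog_arm", "arguments": {"rows": "0.3 3 0 0 0 0 1; 0.6 5.5 0 0 0 0 1; 0.6 5.5 0 0 0 0 1; 0.6 5.5 0 0 0 0 1; 0.6 5.5 0 0 0 0 1"}}

```text
time: 11.55
position: [0.5233, -0.0852, 0.2091]
tool_rot: [0.002, -3.141, -0.0]
ft_force: [0.9, 0.3, 0.1]
grip_width: 0.224
grip_force: 15.0
```

Request:
{"name": "jog_arm", "arguments": {"rows": "0.6 5.5 0 0 0 0 1; 0.5 5.3 0 0 0 0 1; 0 0 0 0 0 0 1; 0 0 4 0 0 0 1; 0 0 4 0 0 0 1"}}

```text
time: 12.18
position: [0.5131, 0.0201, 0.1287]
tool_rot: [-0.001, 3.141, -0.0]
ft_force: [0.6, 1.2, -0.9]
grip_width: 0.224
grip_force: 15.0
```

```bash
python3 st.py; python3 - <<'E'
from bench import imaging
import cv2,numpy as np
im=[]
for n,(x,y,w,h) in(("top",(280,90,240,150)),("side",(230,70,160,200))):
    d=imaging.get_image(n)
    im.append(np.clip(cv2.resize(d["img"][y:y+h,x:x+w],None,fx=2,fy=2,interpolation=2)*1.6,0,255).astype('uint8'))
im[0]=cv2.copyMakeBorder(im[0],0,100,0,0,cv2.BORDER_CONSTANT)
cv2.imwrite("pics/c5.png",np.hstack(im))
E
```

```text
12.175 [0.5131 0.0201 0.1287] [-0.0006  3.1406 -0.    ] [-0.6721  0.1043  0.6185  1.9254 -0.0667  1.1309  1.5434] 0.22379360294061315 14.998677223920822 [ 0.5749  1.1536 -0.8865]
```

View pics/c5.png

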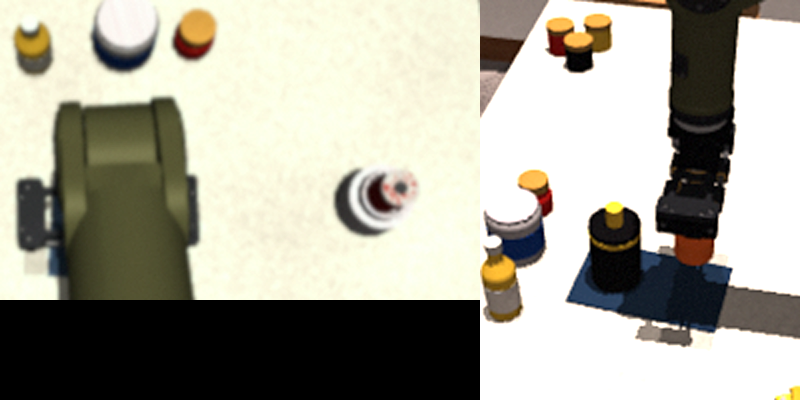

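The cap hangs upright over the near half of the mat, and the roller's steel end shows in the canister at about (480,183) in the top view. I'm lowering the cap.

Request:
{"name": "jog_arm", "arguments": {"rows": "0 0 3.5 0 0 0 1; 0 0 2.5 0 0 0 1; 0 0 1.4 0 0 0 1; 0 0 0.5 0 0 0 1; 0 0 0.2 0 0 0 1"}}

```text
time: 12.9
position: [0.5138, 0.021, 0.0493]
tool_rot: [-0.002, 3.14, 0.0]
ft_force: [0.1, -0.6, -0.7]
grip_width: 0.223
grip_force: 15.0
```

Request:
{"name": "jog_arm", "arguments": {"rows": "0 0 0.2 0 0 0 1; 0 0 0.1 0 0 0 1; 0 0 0 0 0 0 1"}}

```text
time: 13.28
position: [0.5131, 0.0211, 0.0458]
tool_rot: [-0.002, 3.141, 0.0]
ft_force: [-0.2, 0.2, -0.4]
grip_width: 0.224
grip_force: 15.0
```

Request:
{"name": "jog_arm", "arguments": {"rows": "0 0 0.1 0 0 0 1; 0 0 0.1 0 0 0 1; 0 0 0 0 0 0 1"}}

```text
time: 13.65
position: [0.5131, 0.0212, 0.044]
tool_rot: [-0.002, 3.142, 0.001]
ft_force: [-1.9, -0.4, 4.8]
grip_width: 0.228
grip_force: 15.0
```

Request:
{"name": "jog_arm", "arguments": {"rows": "0 0 0 0 0 0 0; 0 0 0 0 0 0 0; 0 0 0 0 0 0 0; 0 0 -2 0 0 0 0; 0 0 -5 0 0 0 -0.6"}}

```text
time: 14.28
position: [0.5108, 0.0208, 0.1122]
tool_rot: [0.002, -3.136, 0.003]
ft_force: [0.5, 0.7, 0.5]
grip_width: 0.546
grip_force: 0.0
```

```bash
python3 st.py; cat > kin.py <<'E'
import numpy as np, json
from scipy.spatial.transform import Rotation as R
from scipy.optimize import least_squares
# axes z,y,z,y,z,y,z with signs; lengths
SG=None
def fk(q,L,sg=(-1,1,-1,1,-1,1,-1),full=False):
    h,u,f,w,a,b,c,o1=L[:8]
    T=np.zeros(3);r=R.identity();P=[]
    off=[[0,0,h],[0,0,0],[0,0,u],[a,0,0],[b,0,f],[0,0,0],[c,0,w]]
    ax="zyzyzyz"
    ang=np.array(q)*sg; ang[0]+=o1; ang[6]+=L[8]
    # order: base offset h, j1,j2, up u, j3,j4, forearm f, j5,j6, w, j7
    T=np.array([0,0,h]); 
    pre=[None,None,None,[a,0,u],[-b,0,f],None,[c,0,w]]
    for i in range(7):
        if i==3: T=T+r.apply([a,0,u]); P.append(T)
        if i==4: T=T+r.apply([-b,0,0])
        if i==5: T=T+r.apply([0,0,f]); P.append(T)
        r=r*R.from_euler(ax[i],ang[i])
        if i==6: T=T+r.apply([0,0,w])
    return (T,r,P) if full else (T,r)
E
python3 - <<'E'
from kin import *
import itertools
D=[json.loads(l) for l in open("log.jsonl")]
D.append(dict(joint_positions=[-1.24390442,.32182438,-.07013039,1.45164388,.02261851,1.37078576,-.05691877],position=[.19987681,.61794196,.2214766],tool_rot=[-.489211445,-3.10307232,.00292682]))
best=[]
for sg in itertools.product([1,-1],repeat=7):
    if sg[1]!=1 or sg[3]!=1 or sg[5]!=1: continue
    def res(L):
        o=[]
        for d in D:
            T,r=fk(d["joint_positions"],L,sg); o+=list(T-d["position"])+list((r.inv()*R.from_rotvec(d["tool_rot"])).as_rotvec()*.3)
        return o
    for o1,o7 in itertools.product([0,np.pi],[0,np.pi/2,np.pi,-np.pi/2]):
        s=least_squares(res,[.3,.4,.4,.25,0,0,0,o1,o7]); best.append((s.cost,sg,s.x))
best.sort(key=lambda b:b[0])
np.set_printoptions(precision=4,suppress=True)
for b in best[:4]: print(b, len(D))
E
```

```text
14.275 [0.5108 0.0208 0.1122] [ 0.0019 -3.1364  0.003 ] [-0.6744  0.1253  0.6229  1.9428 -0.0799  1.1035  1.5533] 0.5461296666264989 0.0 [0.466  0.7271 0.4813]
(np.float64(5.8096392205045284e-05), (-1, 1, -1, 1, -1, 1, -1), array([  0.2702,   0.4677,   0.5155,   0.4065,  -0.0023,   0.0209,
       -23.9974,  -0.0445,  -4.7569])) 12
(np.float64(5.809639220504617e-05), (-1, 1, -1, 1, -1, 1, -1), array([  0.2702,   0.4677,   0.5155,   0.4065,  -0.0023,   0.0209,
       -15.4464,  -0.0445,   1.5263])) 12
(np.float64(5.809639220504675e-05), (-1, 1, -1, 1, -1, 1, -1), array([ 0.2702,  0.4677,  0.5155,  0.4065, -0.0023,  0.0209, -3.6667,
       -0.0445,  1.5263])) 12
(np.float64(5.8096392205047405e-05), (-1, 1, -1, 1, -1, 1, -1), array([ 0.2702,  0.4677,  0.5155,  0.4065, -0.0023,  0.0209, 20.247 ,
       -0.0445,  1.5263])) 12
```

```bash
cat > ik.py <<'E'
from kin import *
L=[.2702,.4677,.5155,.4065,-.0023,.0209,0,-.0445,1.5263]
lo=np.array([-2.86,-.3,-1.38,.06,-1.56,.09,-2.69]);hi=np.array([2.86,2.09,1.24,2.45,4.7,2.05,2.69])
def tool(tilt,az,flip=0):
    # tool z tilted from down by tilt toward azimuth az; y horizontal
    z=np.array([np.sin(tilt)*np.cos(az),np.sin(tilt)*np.sin(az),-np.cos(tilt)])
    y=np.array([-np.sin(az),np.cos(az),0])*(1-2*flip); x=np.cross(y,z)
    return R.from_matrix(np.c_[x,y,z])
def ik(p,r,n=25,q0=None,seed=0,m=.05):
    rng=np.random.default_rng(seed);out=[]
    for k in range(n):
        x0=q0 if q0 is not None and k==0 else rng.uniform(lo+m,hi-m)
        f=lambda q:np.r_[(lambda T,rr:np.r_[T-p,(rr.inv()*r).as_rotvec()*.3])(*fk(q,L))]
        s=least_squares(f,np.clip(x0,lo+m+1e-3,hi-m-1e-3),bounds=(lo+m,hi-m),max_nfev=60)
        if s.cost<1e-6: out.append(s.x)
    return out
E
timeout 500 python3 - <<'E'
from ik import *
np.set_printoptions(precision=2,suppress=True)
c=np.array([.5537,.309,.053]);a=.205
for nm,az in(("out",a),("in",a+np.pi)):
  for b in(0,15,30,45,60):
    r=None;S=[]
    for fl in(0,1):
      r=tool(np.radians(b),az,fl); S+=[(fl,q) for q in ik(c+r.apply([0,0,.019]),r,8)]
    print("place",nm,b,len(S),*[(f,q) for f,q in S[:2]])
for st in((.55,-.16),(.45,-.2),(.7,-.15)):
  for al in(30,45,60,75,90):
    for rel in(0,90,180,270):
      n=[0,0];e=None
      for fl in(0,1):
        az=np.radians(rel)+np.arctan2(st[1],st[0]);r=tool(np.radians(al),az,fl);S=ik(np.array([*st,.063])+r.apply([0,0,.019]),r,6);n[fl]=len(S)
        if S:e=S[0]
      if sum(n):print("grasp",st,al,rel,n,e)
E
```

```text
place out 0 4 (0, array([-0.84,  0.44,  0.35,  1.72, -0.17,  1.02,  1.35])) (1, array([ 0.25,  0.7 , -1.11,  1.72,  0.67,  1.16, -2.41]))
place out 15 5 (0, array([-1.22,  0.32,  0.7 ,  1.97, -0.2 ,  0.68,  1.34])) (1, array([ 0.4 ,  0.58, -1.24,  1.97,  0.89,  0.91, -2.64]))
place out 30 6 (0, array([-1.  ,  0.16,  0.34,  2.19,  0.47,  0.35,  0.69])) (1, array([-0.52,  0.15, -0.17,  2.19,  0.66,  0.39, -2.61]))
place out 45 2 (1, array([-1.  ,  0.15,  0.24,  2.38,  1.81,  0.34,  2.43])) (1, array([-0.01,  0.2 , -0.79,  2.38,  1.81,  0.49,  2.53]))
place out 60 0
place in 0 4 (0, array([ 0.25,  0.69, -1.11,  1.72,  0.67,  1.16, -2.41])) (0, array([-0.6 ,  0.42,  0.06,  1.72, -0.03,  1.01, -1.9 ]))
place in 15 4 (0, array([-0.73,  0.63,  0.31,  1.45, -0.24,  1.35, -1.73])) (1, array([-0.74,  0.64,  0.33,  1.45, -0.25,  1.35,  1.42]))
place in 30 3 (0, array([ 0.1 ,  1.24, -1.33,  1.17,  0.8 ,  1.86, -2.42])) (1, array([-0.6 ,  0.84,  0.21,  1.17, -0.24,  1.67,  1.4 ]))
place in 45 7 (0, array([-0.57,  1.09,  0.25,  0.87, -0.32,  1.99, -1.73])) (0, array([-0.29,  1.11, -0.42,  0.86,  0
[... 2402 characters left out ...]
3  1.38  0.61]
grasp (0.7, -0.15) 45 270 [1, 0] [ 0.34  0.98 -0.9   1.38  1.3   1.76 -0.93]
grasp (0.7, -0.15) 60 0 [3, 1] [-0.22  0.34  0.4   2.39  3.25  0.62  1.32]
grasp (0.7, -0.15) 60 90 [0, 1] [ 0.67  0.92 -0.1   1.31 -0.83  1.52  0.7 ]
grasp (0.7, -0.15) 60 270 [2, 0] [-0.46  0.94  0.31  1.31  0.69  1.45 -0.71]
grasp (0.7, -0.15) 75 90 [1, 2] [ 0.77  1.09 -0.21  1.22 -0.9   1.65  0.74]
grasp (0.7, -0.15) 75 270 [3, 0] [-0.41  1.09  0.17  1.23  0.93  1.66 -0.84]
grasp (0.7, -0.15) 90 0 [1, 1] [-0.42  0.98  0.51  2.37  2.88  1.6   1.08]
grasp (0.7, -0.15) 90 90 [2, 0] [ 0.67  1.25 -0.01  1.13 -1.19  1.9  -2.32]
grasp (0.7, -0.15) 90 270 [2, 0] [-0.22  1.26 -0.19  1.13  1.34  2.   -0.95]
```

```bash
cat > sim.py <<'E'
from ik import *
np.set_printoptions(precision=2,suppress=True)
def go(q,wp,steps=30):
    T,r=fk(q,L)
    for p,rr in wp:
        T0,r0=fk(q,L);d=(rr*r0.inv()).as_rotvec();mn=[]
        for k in range(1,steps+1):
            tp=T0+(np.array(p)-T0)*k/steps;tr=R.from_rotvec(d*k/steps)*r0
            s=least_squares(lambda x:np.r_[(lambda T,R_:np.r_[T-tp,(R_.inv()*tr).as_rotvec()*.3])(*fk(x,L)),.003*(x-q)],np.clip(q,lo+.002,hi-.002),bounds=(lo,hi))
            q=s.x;mn.append(np.minimum(q-lo,hi-q))
        T,r=fk(q,L);print(p,q,"err",np.linalg.norm(T-p).round(4),"marg",np.min(mn,0))
    return q
if __name__=="__main__":
    q=np.array([-.6744,.1253,.6229,1.9428,-.0799,1.1035,1.5533])
    dn=tool(0,np.pi/2,1)
    C=[.5514,-.337];S=[.43,-.13];al=np.radians(65);be=np.radians(-25)
    g=lambda p,r,back=0:np.array(p)+r.apply([0,0,.019-back])
    rg=tool(al,np.pi/2,1)
    q=go(q,[([.5,-.1,.25],dn),([*C,.2],dn),([*C,.083],dn),([*C,.2],dn),([*S,.2],dn),([*S,.078],dn),([*S,.2],dn),(g([*S,.06],rg,.15),rg),(g([*S,.06],rg),rg),(g([*S,.2],rg),rg),])
    ra=tool(0,np.pi/4,1);rv=tool(be,.205,1);c=[.5537,.309]
    q=go(q,[([.5,-.05,.3],dn),([.55,.1,.3],ra),(g([*c,.2],rv),rv),(g([*c,.053],rv),rv)])
E
python3 sim.py
```

```text
[0.5, -0.1, 0.25] [-0.62  0.01  0.78  1.76 -0.01  1.37  0.16] err 0.0 marg [2.19 0.31 0.46 0.51 1.48 0.68 1.18]
[0.5514, -0.337, 0.2] [-0.14  0.42  0.86  1.51 -0.32  1.36  0.75] err 0.0 marg [2.25 0.32 0.36 0.69 1.24 0.68 1.94]
[0.5514, -0.337, 0.083] [-0.11  0.51  0.81  1.65 -0.4   1.16  0.8 ] err 0.0 marg [2.72 0.72 0.38 0.8  1.16 0.7  1.89]
[0.5514, -0.337, 0.2] [-0.14  0.42  0.86  1.51 -0.32  1.36  0.75] err 0.0 marg [2.72 0.72 0.38 0.81 1.17 0.69 1.89]
[0.43, -0.13, 0.2] [-0.54 -0.14  0.73  1.97  0.1   1.28  0.15] err 0.0 marg [2.32 0.16 0.36 0.48 1.25 0.7  1.95]
[0.43, -0.13, 0.078] [-0.53  0.01  0.78  2.12 -0.01  1.02  0.25] err 0.0 marg [2.32 0.16 0.46 0.33 1.55 0.78 2.44]
[0.43, -0.13, 0.2] [-0.54 -0.14  0.73  1.97  0.1   1.28  0.15] err 0.0 marg [2.32 0.16 0.46 0.33 1.56 0.77 2.44]
[ 0.43 -0.25  0.12] [ 0.58  0.88  0.52  1.44 -0.8   2.05  1.25] err 0.0 marg [2.28 0.17 0.29 0.49 0.72 0.   1.39]
[ 0.43 -0.11  0.05] [ 0.42  0.8   0.48  1.74 -0.85  1.82  1.29] err 0.0 marg [2.29 1.1  0.72 0.71 0.71 0.01 1.4 ]
[ 0.43 -0.11  0.19] [ 0.39  0.59  0.53  1.73 -0.81  1.97  1.13] err 0.0 marg [2.44 0.89 0.71 0.7  0.71 0.08 1.4 ]
[0.5, -0.05, 0.3] [-0.25 -0.02  0.3   1.69  0.01  1.47  0.05] err 0.0 marg [2.49 0.28 0.67 0.68 0.76 0.1  1.58]
[0.55, 0.1, 0.3] [-0.4   0.1   0.19  1.57 -0.02  1.47 -0.99] err 0.0 marg [2.46 0.28 0.94 0.76 1.54 0.58 1.7 ]
[0.55 0.31 0.18] [-0.58  0.66  0.15  1.13 -0.18  1.79 -1.8 ] err 0.0 marg [2.28 0.42 1.06 0.89 1.38 0.26 0.89]
[0.55 0.31 0.04] [-0.58  0.76  0.15  1.27 -0.19  1.55 -1.77] err 0.0 marg [2.28 0.96 1.09 1.08 1.37 0.27 0.89]
```

Request:
{"name": "jog_arm", "arguments": {"rows": "0 0 -1.5 0 0 0.1745 -0.6; 0 0 -1.5 0 0 0.1745 -0.6; 0 0 -1.5 0 0 0.1745 -0.6; 0 0 -1.5 0 0 0.1745 -0.6; 0 0 -1 0 0 0.1745 -0.6"}}

```text
time: 14.9
position: [0.5132, 0.021, 0.1842]
tool_rot: [1.334, 2.844, 0.001]
ft_force: [-0.4, -0.4, 0.1]
grip_width: 0.802
grip_force: 0.0
```

Request:
{"name": "jog_arm", "arguments": {"rows": "0 0 0 0 0 0.1745 -0.6; 0 0 0 0 0 0.1745 -0.6; 0 0 0 0 0 0.1745 -0.6; 0 0 0 0 0 0.1745 -0.6; 0 0 0 0 0 0 -0.6"}}

```text
time: 15.52
position: [0.513, 0.021, 0.1835]
tool_rot: [2.218, 2.225, -0.0]
ft_force: [-0.8, 0.7, -0.8]
grip_width: 0.801
grip_force: 0.0
```

```bash
python3 st.py
```

```text
15.525 [0.513  0.021  0.1835] [ 2.2177  2.2252 -0.    ] [-0.7592  0.0483  0.6923  1.861  -0.0325  1.2436 -0.0537] 0.8007076829266335 0.0 [-0.8159  0.6571 -0.762 ]
```

Request:
{"name": "jog_arm", "arguments": {"rows": "-5.1 0.55 0 0 0 0 -0.6; -5.1 0.55 0 0 0 0 -0.6; -5.1 0.55 0 0 0 0 -0.6; -5.1 0.55 0 0 0 0 -0.6; -5.1 0.55 0 0 0 0 -0.6"}}

```text
time: 16.15
position: [0.5411, -0.2352, 0.1836]
tool_rot: [2.215, 2.228, 0.001]
ft_force: [0.3, -0.4, -0.4]
grip_width: 0.799
grip_force: 0.0
```

Request:
{"name": "jog_arm", "arguments": {"rows": "-5.1 0.55 0 0 0 0 -0.6; -5.2 0.55 0 0 0 0 -0.6; 0 0 0 0 0 0 -0.6; 0 0 3 0 0 0 -0.6; 0 0 2.5 0 0 0 -0.6"}}

```text
time: 16.77
position: [0.5524, -0.3355, 0.1275]
tool_rot: [-2.215, -2.227, -0.001]
ft_force: [-0.2, 0.0, 0.4]
grip_width: 0.801
grip_force: 0.0
```

Request:
{"name": "jog_arm", "arguments": {"rows": "0 0 2 0 0 0 -0.6; 0 0 1.6 0 0 0 -0.6; 0 0 0.9 0 0 0 -0.6; 0 0 0 0 0 0 -0.6; 0 0 0 0 0 0 1", "force": 25}}

```text
time: 17.4
position: [0.5525, -0.3373, 0.0844]
tool_rot: [2.219, 2.222, 0.001]
ft_force: [0.3, 0.4, 1.1]
grip_width: 0.75
grip_force: 0.0
```

Request:
{"name": "jog_arm", "arguments": {"rows": "0 0 0 0 0 0 1; 0 0 0 0 0 0 1; 0 0 0 0 0 0 1; 0 0 0 0 0 0 1"}}

```text
time: 17.9
position: [0.5522, -0.337, 0.0839]
tool_rot: [2.219, 2.223, 0.001]
ft_force: [-0.7, 0.3, 1.7]
grip_width: 0.499
grip_force: 25.0
```

```bash
python3 st.py
```

```text
17.9 [ 0.5522 -0.337   0.0839] [2.2193 2.2229 0.0005] [-0.1197  0.5254  0.8296  1.6434 -0.416   1.1583  0.8143] 0.49872704351249914 24.999913768842816 [-0.6891  0.3173  1.6682]
```

Request:
{"name": "jog_arm", "arguments": {"rows": "0 0 -1 0 0 0 1; 0 0 -2 0 0 0 1; 0 0 -3 0 0 0 1; 0 0 -3 0 0 0 1; 0 0 -1 0 0 0 1"}}

```text
time: 18.52
position: [0.5529, -0.3379, 0.1866]
tool_rot: [2.217, 2.22, 0.002]
ft_force: [0.5, -1.0, -3.3]
grip_width: 0.499
grip_force: 25.0
```

Request:
{"name": "jog_arm", "arguments": {"rows": "2.1 -1.2 0 0 0 0 1; 4.3 -2.5 0 0 0 0 1; 4.3 -2.5 0 0 0 0 1; 4.3 -2.5 0 0 0 0 1; 3.6 -2.2 0 0 0 0 1"}}

```text
time: 19.15
position: [0.4413, -0.1492, 0.1829]
tool_rot: [-2.218, -2.223, -0.0]
ft_force: [0.2, -0.2, -2.5]
grip_width: 0.504
grip_force: 25.0
```

Request:
{"name": "jog_arm", "arguments": {"rows": "2.1 -1.3 0 0 0 0 1; 0 0 1 0 0 0 1; 0 0 3 0 0 0 1; 0 0 3 0 0 0 1; 0 0 1.5 0 0 0 1"}}

```text
time: 19.77
position: [0.4285, -0.1311, 0.0968]
tool_rot: [-2.221, -2.22, 0.004]
ft_force: [0.3, 1.0, -3.4]
grip_width: 0.496
grip_force: 25.0
```

```bash
python3 st.py
```

```text
19.775 [ 0.4285 -0.1311  0.0968] [-2.2209 -2.2203  0.0041] [-0.6426 -0.0375  0.8779  2.1065  0.0348  1.0617  0.2177] 0.4964048973872799 25.000531584955752 [ 0.2971  1.0083 -3.367 ]
```

Request:
{"name": "jog_arm", "arguments": {"rows": "0 0 0.9 0 0 0 1; 0 0 0.4 0 0 0 1; 0 0 0.2 0 0 0 1; 0 0 0.1 0 0 0 1; 0 0 0 0 0 0 1"}}

```text
time: 20.4
position: [0.43, -0.13, 0.0829]
tool_rot: [2.219, 2.223, 0.001]
ft_force: [0.8, 0.6, -2.1]
grip_width: 0.5
grip_force: 25.0
```

Request:
{"name": "jog_arm", "arguments": {"rows": "0 0 0.2 0 0 0 1; 0 0 0.1 0 0 0 1; 0 0 0.1 0 0 0 1; 0 0 0.1 0 0 0 1; 0 0 0 0 0 0 1"}}

```text
time: 21.02
position: [0.4298, -0.1301, 0.0778]
tool_rot: [-2.22, -2.223, -0.0]
ft_force: [-1.7, 1.5, 3.3]
grip_width: 0.503
grip_force: 25.0
```

Request:
{"name": "jog_arm", "arguments": {"rows": "0 0 0 0 0 0 -0.6; 0 0 0 0 0 0 -0.6; 0 0 0 0 0 0 -0.6; 0 0 -1 0 0 0 -0.6; 0 0 -3 0 0 0 -0.6"}}

```text
time: 21.65
position: [0.4285, -0.1301, 0.1175]
tool_rot: [-2.219, -2.222, 0.004]
ft_force: [0.7, 0.6, -0.0]
grip_width: 0.795
grip_force: 0.0
```

Request:
{"name": "jog_arm", "arguments": {"rows": "0 0 -4 0 0 0 -0.6; 0 0 -4 0 0 0 -0.6; -5 0 0 0 0 0 -0.6; -5 0 0 0 0 0 -0.6; 0 0 0 0 0 0 -0.6"}}

```text
time: 22.28
position: [0.429, -0.2346, 0.1987]
tool_rot: [2.227, 2.213, -0.001]
ft_force: [-0.8, 0.4, 0.0]
grip_width: 0.8
grip_force: 0.0
```

```bash
python3 st.py; python3 - <<'E'
from bench import imaging
import cv2,numpy as np
from h import *
im=[]
for n,(x,y,w,h) in(("top",(280,90,240,200)),("side",(250,40,160,200))):
    d=imaging.get_image(n);print(n,proj(d,np.array([[.43,-.13,0],[.43,-.13,.11]])))
    im.append(np.clip(cv2.resize(d["img"][y:y+h,x:x+w],None,fx=2,fy=2,interpolation=2)*1.6,0,255).astype('uint8'))
cv2.imwrite("pics/c6.png",np.hstack(im))
E
```

```text
22.275 [ 0.429  -0.2346  0.1987] [ 2.2266  2.2128 -0.0011] [-0.5997 -0.0729  1.0204  1.9022  0.0665  1.2761  0.3941] 0.8000022854188975 0.0 [-0.8056  0.442   0.0475]
top [[387.96171787 239.13731202]
 [395.53627162 236.95113553]]
side [[367.2358682  184.07880041]
 [371.02188235 157.0185628 ]]
```

View pics/c6.png

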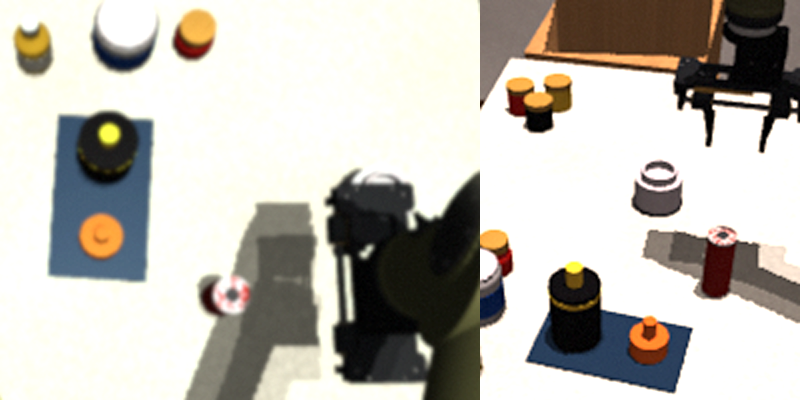

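The roller stands at the predicted spot (top at (395.5,237) in the top view), and the cover and cap are upright on the mat. Next I tilt the tool.

Request:
{"name": "jog_arm", "arguments": {"rows": "0 0 0 0 0.162 0 -0.6; 0 0 0 0 0.162 0 -0.6; 0 0 0 0 0.162 0 -0.6"}}

```text
time: 22.75
position: [0.4318, -0.2276, 0.1979]
tool_rot: [-1.939, -1.953, -0.489]
ft_force: [0.3, 0.7, 0.6]
grip_width: 0.797
grip_force: 0.0
```

```bash
python3 st.py
```

```text
22.75 [ 0.4318 -0.2276  0.1979] [-1.9391 -1.9532 -0.4888] [-0.18    0.3989  1.1015  1.7243 -0.6273  1.6747  1.0458] 0.7974658953349704 0.0 [0.3067 0.6627 0.6376]
```

Request:
{"name": "jog_arm", "arguments": {"rows": "0 0 0 0 0.162 0 -0.6; 0 0 0 0 0.162 0 -0.6; 0 0 0 0 0 0 -0.6"}}

```text
time: 23.12
position: [0.4285, -0.2308, 0.1944]
tool_rot: [-1.744, -1.736, -0.743]
ft_force: [1.2, -0.2, 0.6]
grip_width: 0.8
grip_force: 0.0
```

```bash
python3 st.py
```

```text
23.125 [ 0.4285 -0.2308  0.1944] [-1.7443 -1.7363 -0.7432] [ 0.1277  0.6095  0.9529  1.6184 -0.8131  1.9544  1.1909] 0.7998631833728115 0.0 [ 1.2193 -0.153   0.6474]
```

Request:
{"name": "jog_arm", "arguments": {"rows": "-3 0 2.85 0 0 0 -0.6; -3 0 2.85 0 0 0 -0.6; 0 0 0 0 0.1 0 -0.6;0 0 0 0 0 0 -0.6"}}

```text
time: 23.62
position: [0.4303, -0.2288, 0.1145]
tool_rot: [-1.674, -1.68, -0.817]
ft_force: [0.3, -0.5, 0.1]
grip_width: 0.8
grip_force: 0.0
```

```bash
python3 st.py
```

```text
23.625 [ 0.4303 -0.2288  0.1145] [-1.674  -1.6799 -0.8167] [ 0.2226  0.7605  0.8622  1.6329 -0.886   1.9346  1.3032] 0.7999580114434054 0.0 [ 0.323  -0.4567  0.121 ]
```

Request:
{"name": "jog_arm", "arguments": {"rows": "0 0 0 0 0.112 0 -0.6; 0 0 0 0 0.112 0 -0.6; 0 0 0 0 0 0 -0.6"}}

```text
time: 24.0
position: [0.4301, -0.2299, 0.1151]
tool_rot: [-1.522, -1.526, -0.969]
ft_force: [-0.2, 0.6, 0.6]
grip_width: 0.805
grip_force: 0.0
```

```bash
python3 st.py; cat > rel.py <<'E'
import sys
from bench import ctrl
from h import *
s=ctrl.get_state();r=R.from_rotvec(s["tool_rot"]);np.set_printoptions(precision=4,suppress=True)
g=np.array(s["position"])-r.apply([0,0,.019])
t=np.array([float(a) for a in sys.argv[1:4]])
print("grasp pt",g,"tool-frame delta cm to target",r.inv().apply(t-g)*100,"zaxis",r.apply([0,0,1]),"yaxis",r.apply([0,1,0]))
E
python3 rel.py .43 -.13 .060
```

```text
24.0 [ 0.4301 -0.2299  0.1151] [-1.5221 -1.5264 -0.9686] [ 0.4314  0.836   0.6435  1.5466 -0.8955  2.0471  1.2852] 0.8051530543203776 0.0 [-0.2173  0.6473  0.5572]
grasp pt [ 0.4301 -0.2471  0.1232] tool-frame delta cm to target [-0.7475  0.0089 13.2847] zaxis [-0.0015  0.9054 -0.4245] yaxis [1.     0.0021 0.001 ]
```

Request:
{"name": "jog_arm", "arguments": {"rows": "-0.7 0 2 0 0 0 -0.6; 0 0 4 0 0 0 -0.6; 0 0 4 0 0 0 -0.6; 0 0 2.3 0 0 0 -0.6; 0 0 0 0 0 0 -0.6"}}

```text
time: 24.62
position: [0.4296, -0.1185, 0.0565]
tool_rot: [-1.519, -1.527, -0.966]
ft_force: [0.3, -0.0, -0.5]
grip_width: 0.798
grip_force: 0.0
```

```bash
python3 st.py; python3 rel.py .43 -.13 .060
```

```text
24.625 [ 0.4296 -0.1185  0.0565] [-1.5185 -1.5274 -0.9656] [ 0.2889  0.7949  0.6067  1.7785 -0.9508  1.8635  1.3218] 0.797625603934299 0.0 [ 0.3093 -0.0385 -0.5477]
grasp pt [ 0.4297 -0.1357  0.0646] tool-frame delta cm to target [-0.1724  0.0322  0.7149] zaxis [-0.0056  0.9057 -0.4238] yaxis [ 1.      0.0061 -0.0004]
```

Request:
{"name": "jog_arm", "arguments": {"rows": "-0.1 0 0.7 0 0 0 -0.6; 0 0 0 0 0 0 1; 0 0 0 0 0 0 1; 0 0 0 0 0 0 1; 0 0 0 0 0 0 1", "force": 30}}

```text
time: 25.25
position: [0.4296, -0.1163, 0.0525]
tool_rot: [-1.523, -1.524, -0.969]
ft_force: [-0.6, -1.3, 0.4]
grip_width: 0.5
grip_force: 30.0
```

Request:
{"name": "jog_arm", "arguments": {"rows": "0 0 0 0 0 0 1; 0 0 0 0 0 0 1; 1.8 0 -0.85 0 0 0 1; 3.6 0 -1.7 0 0 0 1; 3.6 0 -1.7 0 0 0 1"}}

```text
time: 25.88
position: [0.4294, -0.116, 0.1536]
tool_rot: [-1.522, -1.524, -0.968]
ft_force: [0.4, -0.6, -2.5]
grip_width: 0.498
grip_force: 30.0
```

```bash
python3 st.py; python3 rel.py .43 -.13 .060
```

```text
25.875 [ 0.4294 -0.116   0.1536] [-1.5223 -1.5242 -0.9681] [ 0.2508  0.6293  0.6536  1.7825 -0.9155  1.9499  1.1964] 0.49826573925638107 29.998411618871614 [ 0.4312 -0.6478 -2.5349]
grasp pt [ 0.4295 -0.1332  0.1617] tool-frame delta cm to target [-9.0719  0.0584  4.5987] zaxis [-0.0017  0.9059 -0.4235] yaxis [ 1.      0.0016 -0.0006]
```

Request:
{"name": "jog_arm", "arguments": {"rows": "3.2 0 -1.5 0 -0.08 0 1; 3.2 0 -1.5 0 -0.082 0 1; 0 0 0 0 -0.162 0 1; 0 0 0 0 -0.162 0 1; 0 0 0 0 -0.162 0 1"}}

```text
time: 26.5
position: [0.429, -0.1138, 0.2236]
tool_rot: [-1.952, -1.953, -0.481]
ft_force: [-0.7, 0.5, -2.6]
grip_width: 0.499
grip_force: 30.0
```

Request:
{"name": "jog_arm", "arguments": {"rows": "0 0 0 0 -0.162 0 1; 0 0 0 0 -0.162 0 1; 0 0 0 0 -0.162 0 1; 0 0 0 0 0 0 1"}}

```text
time: 27.0
position: [0.4289, -0.1098, 0.2231]
tool_rot: [-2.21, -2.23, -0.003]
ft_force: [0.6, -0.6, -2.9]
grip_width: 0.5
grip_force: 30.0
```

```bash
python3 st.py; python3 rel.py .43 -.13 .260
```

```text
27.0 [ 0.4289 -0.1098  0.2231] [-2.2102 -2.2299 -0.0031] [-0.3748 -0.1645  0.5151  1.9478  0.0801  1.3383  0.1248] 0.4997308533388705 29.998982859542593 [ 0.5561 -0.5947 -2.9424]
grasp pt [ 0.4289 -0.1098  0.2421] tool-frame delta cm to target [-2.0143  0.0902 -1.7995] zaxis [-0.      0.0028 -1.    ] yaxis [ 1.      0.0089 -0.    ]
```

Request:
{"name": "jog_arm", "arguments": {"rows": "3.5 1.0 -0.5 0 0 0 1; 5.4 1.6 -0.5 0 0 0 1; 5.4 1.6 -0.5 0 0 0 1; 5.4 1.6 -0.5 0 0 0 1; 5.4 1.6 0 0 0 0 1"}}

```text
time: 27.62
position: [0.504, 0.1369, 0.2426]
tool_rot: [-2.222, -2.216, 0.0]
ft_force: [0.9, -0.9, -2.1]
grip_width: 0.495
grip_force: 30.0
```

Request:
{"name": "jog_arm", "arguments": {"rows": "5.4 1.6 0 0 0 0 1; 5.4 1.6 0 0 0 0 1; 4 1.3 0 0 0 0 1; 2 0.6 0 0 0 0 1; 0 0 0 0 0 0.1 1"}}

```text
time: 28.25
position: [0.5544, 0.3056, 0.2409]
tool_rot: [-2.329, -2.105, 0.005]
ft_force: [-0.5, -0.3, -3.1]
grip_width: 0.495
grip_force: 30.0
```

Request:
{"name": "jog_arm", "arguments": {"rows": "0 0 0 0 0 0.17 1; 0 0 0 0 0 0.17 1; 0 0 0 0 0 0.17 1; 0 0 0 0 0 0.17 1; 0 0 0 0 0 0.17 1"}}

```text
time: 28.88
position: [0.5549, 0.3028, 0.2417]
tool_rot: [-2.995, -0.948, 0.005]
ft_force: [0.8, 0.7, -2.1]
grip_width: 0.491
grip_force: 30.0
```

Request:
{"name": "jog_arm", "arguments": {"rows": "0 0 0 0 0 0.17 1; 0 0 0 0 0 0.17 1; 0 0 0 0 0 0.076 1; 0 0 0 0 0 0 1"}}

```text
time: 29.38
position: [0.5548, 0.3033, 0.2419]
tool_rot: [3.125, 0.32, -0.004]
ft_force: [-0.2, -0.6, -3.2]
grip_width: 0.496
grip_force: 30.0
```

```bash
python3 st.py; python3 rel.py .5537 .309 .2
```

```text
29.375 [0.5548 0.3033 0.2419] [ 3.1247  0.3196 -0.0037] [-0.8261  0.2821  0.3537  1.481  -0.0984  1.3984 -1.8351] 0.49643751612944814 29.998905746033415 [-0.1733 -0.6374 -3.1729]
grasp pt [0.5549 0.3033 0.2609] tool-frame delta cm to target [ 0.0147 -0.5875  6.0863] zaxis [-0.0023 -0.0008 -1.    ] yaxis [ 0.2024 -0.9793  0.0004]
```

Request:
{"name": "jog_arm", "arguments": {"rows": "0 0 0 0 -0.1455 0 1; 0 0 0 0 -0.1455 0 1; 0 0 0 0 -0.1455 0 1; 0 0 0 0 0 0 1"}}

```text
time: 29.88
position: [0.5558, 0.3039, 0.2363]
tool_rot: [3.003, 0.307, -0.676]
ft_force: [0.3, 0.2, -4.1]
grip_width: 0.502
grip_force: 30.0
```

```bash
cat > rr.py <<'E'
import sys
from bench import ctrl
from h import *
s=ctrl.get_state();r=R.from_rotvec(s["tool_rot"]);np.set_printoptions(precision=4,suppress=True)
c=np.array(s["position"])+r.apply([-.0038,0,-.0139])
al=np.radians(65); ax=r.apply([np.sin(al),0,-np.cos(al)])  # roller axis (was up)
t=np.array([float(a) for a in sys.argv[1:4]])
print("roller",c,"axis",ax,"yaw",np.arctan2(ax[1],ax[0]),"delta cm",r.inv().apply(t-c)*100,s["ft_force"],"lat mm",1000*np.dot(c[:2]-t[:2],[-np.sin(.207),np.cos(.207)]),"len",1000*np.dot(c[:2]-t[:2],[np.cos(.207),np.sin(.207)]))
E
python3 st.py; python3 rr.py .5537 .3075 .08
python3 - <<'E'
from bench import imaging
import cv2,numpy as np
im=[]
for n,(x,y,w,h) in(("top",(170,130,100,120)),("side",(240,180,100,120))):
    d=imaging.get_image(n)
    im.append(np.clip(cv2.resize(d["img"][y:y+h,x:x+w],None,fx=4,fy=4,interpolation=2)*1.6,0,255).astype('uint8'))
cv2.imwrite("pics/c7.png",np.hstack(im))
E
```

```text
29.875 [0.5558 0.3039 0.2363] [ 3.0028  0.3068 -0.6763] [-0.6712  0.6471  0.3455  1.0634 -0.2778  1.9003 -1.744 ] 0.5024622140804667 29.9981758359354 [ 0.2597  0.2166 -4.1261]
roller [0.5582 0.3045 0.2505] axis [ 0.9792  0.203  -0.0071] yaw 0.204416908013135 delta cm [ 6.9703 -0.4494 15.5666] [ 0.2597  0.2166 -4.1261] lat mm -3.9025310974862637 len 3.816177336736814
```

View pics/c7.png

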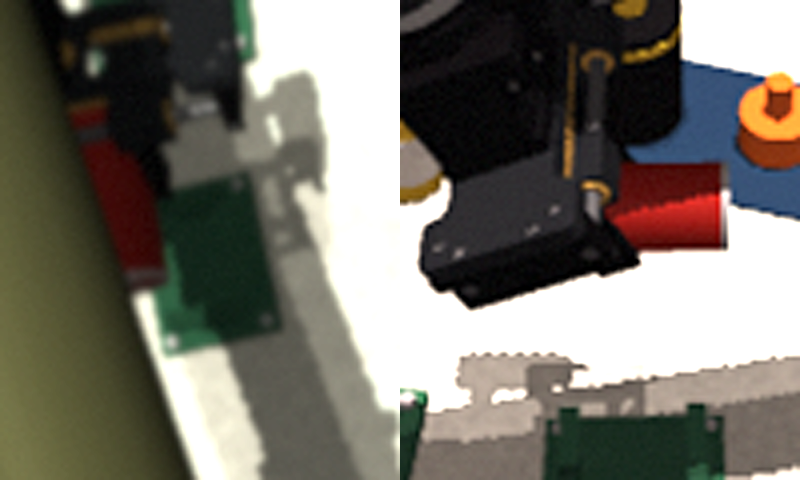

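The roller hangs level above the small cradle, with its axis along the cradle. I'm lowering it.

Request:
{"name": "jog_arm", "arguments": {"rows": "1 -0.15 2.2 0 0 0 1; 2 -0.15 4.5 0 0 0 1; 2 -0.15 4.5 0 0 0 1; 1.5 0 3.3 0 0 0 1; 0.5 0 1.1 0 0 0 1"}}

```text
time: 30.6
position: [0.5494, 0.3097, 0.0722]
tool_rot: [3.009, 0.314, -0.667]
ft_force: [0.0, 0.5, -2.0]
grip_width: 0.494
grip_force: 30.0
```

Request:
{"name": "jog_arm", "arguments": {"rows": "0 0 0 0 0 0 1; 0 0 0 0 0 0 1"}}

```text
time: 30.85
position: [0.5518, 0.3102, 0.0743]
tool_rot: [3.011, 0.313, -0.661]
ft_force: [-0.7, 0.4, -2.3]
grip_width: 0.498
grip_force: 30.0
```

```bash
python3 st.py; python3 rr.py .5537 .3075 .051
python3 - <<'E'
from bench import imaging
import cv2,numpy as np
im=[]
for n,(x,y,w,h) in(("top",(170,130,100,120)),("side",(240,220,100,120))):
    d=imaging.get_image(n)
    im.append(np.clip(cv2.resize(d["img"][y:y+h,x:x+w],None,fx=4,fy=4,interpolation=2)*1.9,0,255).astype('uint8'))
cv2.imwrite("pics/c8.png",np.hstack(im))
E
```

```text
30.85 [0.5518 0.3102 0.0743] [ 3.011   0.3125 -0.6613] [-0.6849  0.7317  0.3218  1.2554 -0.2928  1.6178 -1.7082] 0.498044595391024 29.998522878158838 [-0.7071  0.4066 -2.3066]
roller [0.5542 0.3107 0.0885] axis [0.9787 0.2051 0.0041] yaw 0.20657504248935307 delta cm [1.47   0.3068 3.4531] [-0.7071  0.4066 -2.3066] lat mm 3.0215295378941573 len 1.1189743553865938
```

View pics/c8.png

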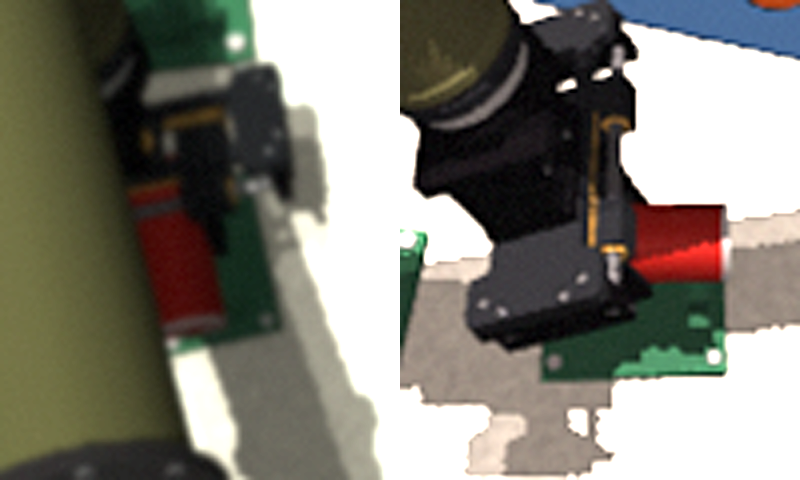

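The roller is directly over the small cradle, about 37 mm above its seat. I'm continuing slowly.

Request:
{"name": "jog_arm", "arguments": {"rows": "0.4 0.15 0.9 0 0 0 1; 0.4 0.1 0.9 0 0 0 1; 0.2 0 0.6 0 0 0 1; 0 0 0 0 0 0 1; 0 0 0 0 0 0 1"}}

```text
time: 31.58
position: [0.5502, 0.307, 0.0455]
tool_rot: [3.008, 0.311, -0.667]
ft_force: [-0.3, -0.1, -2.5]
grip_width: 0.495
grip_force: 30.0
```

```bash
python3 rr.py .5537 .3075 .051
```

```text
roller [0.5525 0.3075 0.0597] axis [ 0.9788  0.205  -0.0002] yaw 0.2064202726375156 delta cm [0.4726 0.0255 0.7436] [-0.322  -0.0918 -2.5493] lat mm 0.25743685281212475 len -1.1386620028484267
```

Request:
{"name": "jog_arm", "arguments": {"rows": "0.13 0 0.27 0 0 0 1; 0 0 0 0 0 0 1; 0.08 0 0.18 0 0 0 1; 0 0 0 0 0 0 1"}}

```text
time: 32.08
position: [0.5499, 0.3069, 0.0403]
tool_rot: [3.008, 0.311, -0.668]
ft_force: [-0.5, 0.5, -3.2]
grip_width: 0.499
grip_force: 30.0
```

```bash
python3 rr.py .5537 .3075 .051
```

```text
roller [0.5523 0.3074 0.0545] axis [ 0.9788  0.2048 -0.0007] yaw 0.20627094604287124 delta cm [0.2733 0.015  0.263 ] [-0.4535  0.4649 -3.2069] lat mm 0.1519975382669287 len -1.363253231856811
```

Request:
{"name": "jog_arm", "arguments": {"rows": "0.07 0 0.15 0 0 0 1; 0 0 0 0 0 0 1"}}

```text
time: 32.33
position: [0.55, 0.3074, 0.0392]
tool_rot: [3.008, 0.312, -0.667]
ft_force: [-0.4, 0.9, -1.4]
grip_width: 0.498
grip_force: 30.0
```

Request:
{"name": "jog_arm", "arguments": {"rows": "0.07 0 0.15 0 0 0 1; 0 0 0 0 0 0 1; 0 0 0 0 0 0 1"}}

```text
time: 32.7
position: [0.55, 0.308, 0.0384]
tool_rot: [3.01, 0.313, -0.667]
ft_force: [-1.3, 2.6, 5.9]
grip_width: 0.497
grip_force: 30.0
```

```bash
python3 rr.py .5537 .3075 .051
```

```text
roller [0.5524 0.3085 0.0526] axis [0.9787 0.2053 0.0002] yaw 0.20678924213121014 delta cm [0.1665 0.125  0.1025] [-1.315   2.5625  5.9395] lat mm 1.2473485574960401 len -1.076551889475282
```

Request:
{"name": "jog_arm", "arguments": {"rows": "0 0 0 0 0 0 0; 0 0 0 0 0 0 -0.2; 0 0 0 0 0 0 -0.5; 0 0 0 0 0 0 -0.5; 0 0 0 0 0 0 -0.5"}}

```text
time: 33.33
position: [0.5501, 0.3065, 0.0369]
tool_rot: [3.007, 0.311, -0.668]
ft_force: [-0.4, -0.1, 0.3]
grip_width: 0.739
grip_force: 0.0
```

Request:
{"name": "jog_arm", "arguments": {"rows": "0 0 -1 0 0 0 -0.5; 0 0 -3 0 0 0 -0.5; 0 0 -5 0 0 0 -0.5; 0 0 -5 0 0 0 -0.5; 0 0 -3 0 0 0 -0.5"}}

```text
time: 33.95
position: [0.6221, 0.3218, 0.1948]
tool_rot: [3.01, 0.312, -0.661]
ft_force: [1.3, 0.0, -0.6]
grip_width: 0.746
grip_force: 0.0
```

```bash
python3 st.py
python3 - <<'E'
from bench import imaging
import cv2,numpy as np
im=[]
for n,(x,y,w,h) in(("top",(180,90,200,200)),("side",(240,150,200,200))):
    d=imaging.get_image(n)
    im.append(np.clip(cv2.resize(d["img"][y:y+h,x:x+w],None,fx=2,fy=2,interpolation=2)*1.6,0,255).astype('uint8'))
cv2.imwrite("pics/c9.png",np.hstack(im))
E
```

```text
33.95 [0.6221 0.3218 0.1948] [ 3.0101  0.3116 -0.6609] [-0.61    0.8241  0.3349  0.856  -0.312   1.9195 -1.7322] 0.7464975640395837 0.0 [ 1.2554  0.0279 -0.6315]
```

View pics/c9.png

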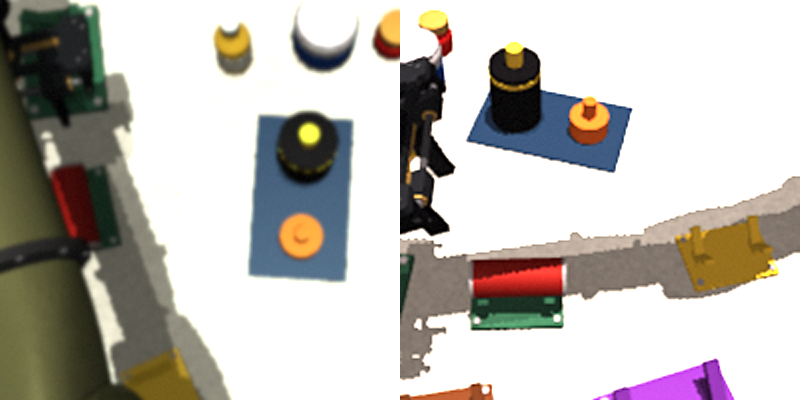

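The roller lies centred in the cradle (side view about (475–523,285)), and the cover and cap are upright on the mat. The arm is clear, so I'm handing in.

```bash
python3 -c "
from bench import ticket
print(ticket.close_job())"
```

```text
the job is handed in; nothing more can be done
None
```

I handed the job in at about 34 s: cover and cap stand upright on the mat, and the roller stood free on the bench, was regripped and now lies centred in the small green cradle, with no verdict returned; I viewed 11 pictures, one over the limit of 10.

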